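# Set the routing template on the dowel pins of the clamped blank

## Robot

A 7-joint arm with a two-finger parallel gripper is mounted at the origin on a cart in front of the work surface, level with it; the furniture and walls round the work are solid. World frame = base frame: x ahead of the robot, y to its left, z up, the work surface at z = 0. Lengths are in m, angles in rad, forces in N, time in s.
With the tool pointing down it reaches from about 0.35 to 0.775 m from the base axis. Payload 3.1 kg.
Tool frame: the origin (TCP) lies midway between the tips of the shut fingers; the grasp point (between the pads) lies 19 mm behind it; z points along the fingers, y is the line along which they close (so a half turn about z gives the same grasp; the last joint's range is limited). The gripper opens to 85 mm and grips with 20 to 120 N. Pads are 22 mm wide; open, the fingers measure 114 mm over their backs; the gripper's body (76 mm by 85 mm) begins 54 mm behind the grasp point. The pads swing forward as they close: fully open they stand 13 mm farther back than shut.
Start: joints at [1.117, 0.311, 0.014, 1.512, -0.004, 1.319, -0.027], TCP at [0.22, -0.504, 0.206] pointing down, gripper open.
Joint ranges: [-2.7, 2.7], [-0.3, 1.91], [-1.27, 1.3], [0.12, 2.57], [-1.44, 4.58], [0.2, 2.03], [-3.05, 3.05]. Speed limits (rad/s): [2.79, 2.79, 3.14, 3.14, 3.14, 3.14, 3.14].

## Interface

Orientations are given as a 3x3 rotation matrix whose columns are the frame's x, y, z axes.
In Python, from plant import env gives the robot as it stands.
- The arm moves only by the shell command python3 -m jog 'ROWS' [FORCE]. ROWS is JSON, a list of rows, each a list of 5 numbers: the finger opening in mm, from 0 to 85.4, then the shift along the tool's x, y, z in mm, then the turn about the tool's z in rad. In form: [[grip, x, y, z, yaw], ...]. A call has exactly 10 rows; each row shifts and turns the commanded pose from where the row before left it, along the tool's axes as they then stand; what a row does not reach is not made up. A row lasts 1/10 s, in which the tool goes at most 50 mm and 8.59 degrees, less where a joint would pass 70% of its speed; a pose out of reach is approached as far as the arm can. A call is refused whole if a number of a shift passes 50 or a number of a turn 0.15, either way. A call with a gripper value outside its range is refused whole. The fingers move at their own pace and stop on an object; FORCE is the grip in N (left out, the last holds). Time passes only in rows, so rows that do not move let the fingers close, or fill a call up. It gives the time, the measured TCP pose, the force, the opening and the grip force at its end, in the units of the state.
- env.state(): the state, without advancing time (a new reading comes with each control period).
- env.read_camera(name): name is "side" or "top" or "wrist"; returns (picture, depth): 384x512x3 uint8, red, green, blue; 384x512 float32, m along the optical axis (not along the pixel's ray), 0 where there is no reading.
- env.get_calibration(name): a dict with "mtx" (3x3 intrinsics, pixels), "R" (3x3) and "t" (3): a world point X has camera coordinates R X + t. Camera axes: x right, y down, z forward; pixel columns grow to the right and rows downward; lengths in m; the calibration is good to about 2 mm. A picture is of the moment at which its call begins: read the wrist's pose just before it. get_calibration takes no time and is no camera call; for the wrist camera it gives the pose at the moment of the call.
- env.job_done(): hands the job in; it is judged then, once.
The state is a dict: "time": time; "joint_pos": joint angles; "dq": joint speeds; "tau": joint torques, N m; "position": TCP position; "ee_rot": TCP orientation; "contact_force": force on the tool from outside, world axes, zero at the start; "moment": the same for the moment, N m; "width": finger opening in m; "grasp_force": force on a finger pad.
Only numpy, scipy, OpenCV 4.12 (cv2) and the standard library are available. Lean on these libraries where they do the work, as an engineer would, in place of code of your own. Each camera call takes 0.05 s, during which the arm holds its last target. There are 200 camera calls.

## Task

Take the aluminium routing template with the wooden grip block and set it on the blank that is clamped to the plywood jig board, round hole over the thick steel pin and slot over the thin brass pin, fully home so that the plate lies flat on the wood, and let go of it. The blank was clamped by hand, so feel for the pins: slide and turn the plate lightly until it drops over them, and never force it. Leave the glue bottle, tape measure and pencil where they are.

Things in the scene. Friction and masses are not known exactly. Their poses are not given: they have to be found in the camera images.
- jig: Pale plywood jig board, 244 (x) x 104 (y) x 18 mm, screwed to the bench. Origin: centre of its underside; x along its length from the steel-pin end to the brass-pin end (roughly to the robot's left), z up. A wood blank with two upright pins is clamped on it and cannot move. Over 40 N between the template and jig, blank or pins spoils them.
- blank_top (a point): Nominal middle of the blank's top, x = y = 0 and z = 30 mm in the jig's frame. The blank: brown wood, a little darker than the board, 164 x 74 x 12 mm, held at both ends by steel straps with black star knobs that reach 16 mm above it, 76 mm and more from its middle. It was clamped by hand and is not tracked: the pins' true places must be felt or seen.
- steel_pin_about (a point): Nominal foot of the thick steel pin, at the blank's top, x = -45 mm and y = 0 in the jig's frame. The pin: 14 mm diameter, 20 mm tall above the blank, its last 4 mm tapering to 10 mm. It really stands up to 10 mm from here along the jig's x, either way, and at y = 0.
- brass_pin_about (a point): Nominal foot of the thin brass pin, at the blank's top, x = +45 mm and y = 0 in the jig's frame. The pin: 10 mm diameter, 11 mm tall above the blank, its last 3 mm tapering to 6.4 mm. It really stands 90 mm from the steel pin, in a direction up to 0.08 rad either way from the jig's x.
- template: Aluminium plate, 140 (x) x 64 (y) x 8 mm, 0.2 to 0.4 kg, flat on the bench at first. Origin: centre of its underside; x along its length from round hole to slot (roughly to the robot's left), z up. Across its middle stands a dark wooden grip block, 24 (x) x 58 (y) mm, top 60 mm above the underside: grip it across the 24 mm. Home, the steel pin stands 12 mm out of the plate's top.
- round_hole (a point): Centre of the template's round hole (15.5 mm diameter, right through) at the underside; x = -45 mm, y = 0 in the template's frame.
- slot (a point): Centre of the template's slot (17.5 mm along x, 11.5 mm along y, right through) at the underside; x = +45 mm, y = 0 in the template's frame.
- glue_bottle: Yellow glue bottle with a red cap, 43 x 62 x 187 mm, standing; origin at the centre of its underside. To be left alone.
- tape_measure: Yellow tape measure, 39 x 90 x 70 mm, standing on edge; origin at the centre of its underside. To be left alone.
- pencil: Red flat carpenter's pencil, 15 x 159 x 8 mm, lying; origin at the centre of its underside. To be left alone.

How it is judged:
At the end, for the whole second after the job is handed in: the template rests flat on the blank with the steel pin through its round hole and the brass pin through its slot: its underside at both is 30 mm (28 to 31.5) above the jig's underside, and it is tilted under 0.03 rad (z of round_hole in the frame of jig between 0.028 and 0.0315 m and z of slot in the frame of jig between 0.028 and 0.0315 m and x of round_hole in the frame of jig between -0.06 and -0.03 m and y of round_hole in the frame of jig between -0.006 and 0.006 m and x of slot in the frame of jig between 0.028 and 0.062 m and y of slot in the frame of jig between -0.016 and 0.016 m and angle between template's own z axis and vertical below 0.03 rad and linear speed of template below 0.01 m/s); the robot touches nothing.
It fails at once if the template is forced against the jig, blank or pins with over 40 N (contact force between template and jig above 40 N).
It fails at once if the glue bottle is moved by over 20 mm (distance of glue_bottle from where it was at the start of the episode above 0.02 m).
It fails at once if the tape measure is moved by over 20 mm (distance of tape_measure from where it was at the start of the episode above 0.02 m).
It fails at once if the pencil is moved by over 20 mm (distance of pencil from where it was at the start of the episode above 0.02 m).
It also fails if it takes over 64 s, if anything falls off the work surface, if the arm or the gripper's body presses on something with over 40 N, if the wrist force passes 120 N, or if a joint passes its speed limit or range.

## Working session

There is one attempt and no reset: what is moved stays moved. The work goes in short steps, Python scripts to look and compute and a shell command to move; the robot and the scene stay as the last step left them, time stands still between calls to the robot, and variables do not carry over. Pictures are saved under pics/ and viewed, at most 10 in all, crops included, and the job is handed in when it is done.

```bash
mkdir -p pics
cat > h.py <<'E'
import numpy as np, cv2
from plant import env
def grab(n):
    c=env.get_calibration(n); p,d=env.read_camera(n)
    return p,d,{k:np.array(c[k]) for k in c}
def save(p,f): cv2.imwrite('pics/'+f,cv2.cvtColor(p,cv2.COLOR_RGB2BGR))
def cloud(d,c):
    h,w=d.shape; u,v=np.meshgrid(np.arange(w),np.arange(h))
    r=np.stack([u,v,np.ones_like(u)],-1)@np.linalg.inv(c['mtx']).T*d[...,None]
    return (r-c['t'])@c['R']
def ray(uv,z,c):
    uv=np.atleast_2d(uv).astype(float)
    r=np.c_[uv,np.ones(len(uv))]@np.linalg.inv(c['mtx']).T@c['R']; o=-c['R'].T@c['t']
    return o+r*((z-o[2])/r[:,2])[:,None]
E
python3 - <<'E'
from h import *
for n in('top','side'):
    p,d,c=grab(n); np.savez('pics/%s0.npz'%n,p=p,d=d,**c); save(p,n+'0.png'); print(n,-c['R'].T@c['t'])
a=np.vstack([cv2.imread('pics/top0.png'),cv2.imread('pics/side0.png')])
print(env.state()['contact_force'],env.state()['ee_rot'])
E
```

```text
top [0.37683939 0.09701637 0.88879291]
side [ 0.98201917 -0.10054694  0.72908028]
[ 0.16998797 -0.50753628  0.50550657] [[ 9.16375098e-01  4.00319548e-01 -9.68685391e-04]
 [ 4.00320708e-01 -9.16373001e-01  1.96314998e-03]
 [-1.01789826e-04 -2.18676657e-03 -9.99997604e-01]]
```

View pics/top0.png

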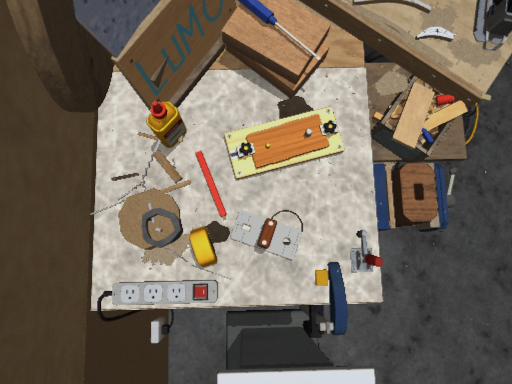

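View pics/side0.png

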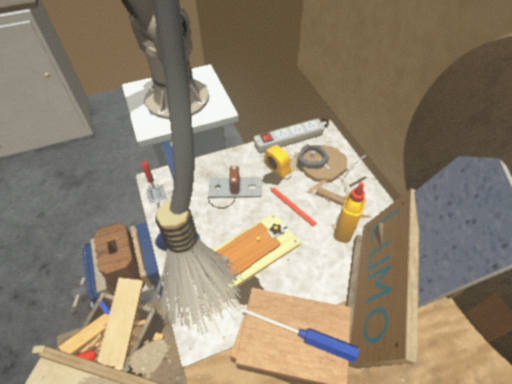

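The top view shows the jig around (284,143), with the steel pin at (308,132) and the brass pin at (268,146). The template is at (266,234) with its grip block, the tape is close by at (203,247), and the pencil runs from (200,152) to (224,216). The side view shows the same layout, with the jig partly hidden.

Run:
```python
from h import *
f=np.load('pics/top0.npz'); p,d=f['p'],f['d']; c={k:f[k] for k in('mtx','R','t')}
P=cloud(d,c); hsv=cv2.cvtColor(p,cv2.COLOR_RGB2HSV)
print('f',c['mtx'][0,0],'bench z',np.median(P[180:190,260:300,2]))
def rect(m,z,name):
    m=cv2.morphologyEx(m.astype(np.uint8),cv2.MORPH_OPEN,np.ones((3,3)))
    k=max(cv2.findContours(m,0,1)[0],key=cv2.contourArea)
    w=ray(k[:,0],z,c)[:,:2]; r=cv2.minAreaRect((w*1000).astype(np.float32)); print(name,r,len(k)); return r
z=P[...,2]; box=np.zeros(z.shape,bool)
b=box.copy(); b[95:185,215:350]=1
rect(b&(z>.010),.018,'jig z>10')
rect(b&(z>.024)&(z<.036),.030,'blank')
t=box.copy(); t[200:270,225:310]=1
rect(t&(z>.004)&(hsv[...,1]<60),.008,'plate')
g=rect(t&(z>.045),.060,'block')
print('block z',np.percentile(z[t&(z>.04)],[10,50,90]),'plate z',np.median(z[t&(z>.004)&(z<.02)]))
for n,(u,v) in dict(steel=(308,132),brass=(268,146)).items():
    print(n,ray((u,v),.045,c), np.max(z[v-4:v+5,u-4:u+5]))
save(cv2.resize(p[95:275,190:355],None,fx=4,fy=4,interpolation=cv2.INTER_CUBIC)[:600*4//4*2],'c0.png')
a=cv2.resize(p[100:190,215:350],(675,450)[:2],interpolation=cv2.INTER_CUBIC); save(a,'jig.png')
```

```text
f 417.3260621144331 bench z -0.00028279290275398054
jig z>10 ((621.280517578125, 8.489883422851562), (104.88599395751953, 243.14393615722656), 13.539621353149414) 301
blank ((621.6345825195312, 2.0759963989257812), (77.35343933105469, 164.59237670898438), 15.90457820892334) 220
plate ((438.55145263671875, 90.29369354248047), (60.38628387451172, 63.84873580932617), 70.16210174560547) 107
block ((424.2029113769531, 53.53306198120117), (23.691177368164062, 57.629432678222656), 69.64594268798828) 71
block z [0.05652805 0.05918005 0.06219972] plate z 0.007661068839241939
steel [[ 0.63390833 -0.04042379  0.045     ]] 0.05120689618491594
brass [[0.60534486 0.04458675 0.045     ]] 0.04155023582405084
```

View pics/jig.png

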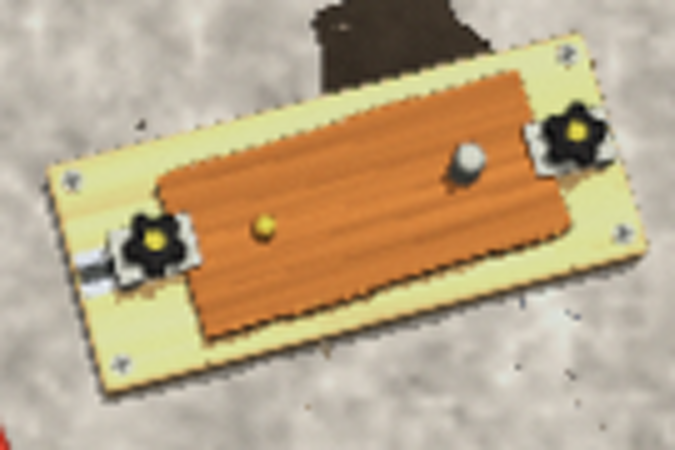

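```bash
python3 -m jog '[[85,15,-15,0,0],[85,29,-31,0,0],[85,29,-31,0,0],[85,29,-31,0,0],[85,29,-31,0,0],[85,29,-31,0,0],[85,29,-31,0,0],[85,29,-31,0,0],[85,29,-31,0,0],[85,29,-31,0,0]]'; python3 -m jog '[[85,29,-31,0,0],[85,29,-31,0,0],[85,29,-31,0,0],[85,29,-31,0,0],[85,4,-10,0,0.14],[85,0,0,0,0.14],[85,0,0,0,0.14],[85,0,0,0,0.14],[85,0,0,0,0.14],[85,0,0,0,0.06]]'
python3 - <<'E'
from h import *
f=np.load('pics/top0.npz'); p,d=f['p'],f['d']; c={k:f[k] for k in('mtx','R','t')}
hsv=cv2.cvtColor(p,cv2.COLOR_RGB2HSV).astype(int)
m=np.zeros(d.shape,bool);m[122:140,300:318]=1
m1=m&(hsv[...,1]<70)&(hsv[...,2]>90); v,u=np.nonzero(m1);print('steel px',u.mean(),v.mean(),len(u))
m=np.zeros(d.shape,bool);m[137:152,260:276]=1
m2=m&(hsv[...,0]>20)&(hsv[...,0]<40);v2,u2=np.nonzero(m2);print('brass px',u2.mean(),v2.mean(),len(u2))
p,d,c=grab('wrist');np.savez('pics/w1.npz',p=p,d=d,**c);save(p,'w1.png'); print(-c['R'].T@c['t'])
E
```

```text
time: 1.1
position: [0.3553, -0.1224, 0.206]
ee_rot: [[0.916, 0.4, -0.0], [0.4, -0.916, -0.0], [-0.0, 0.0, -1.0]]
contact_force: [0.9, 0.4, -1.2]
width: 0.0848
grasp_force: 0.0
time: 2.1
position: [0.4112, 0.0467, 0.2057]
ee_rot: [[0.939, -0.345, -0.001], [-0.345, -0.939, -0.0], [-0.001, 0.001, -1.0]]
contact_force: [0.3, 0.4, -0.6]
width: 0.0847
grasp_force: 0.0
steel px 308.51851851851853 131.11111111111111 27
brass px 267.7 144.4 10
[0.49045962 0.01796794 0.37254487]
```

View pics/w1.png

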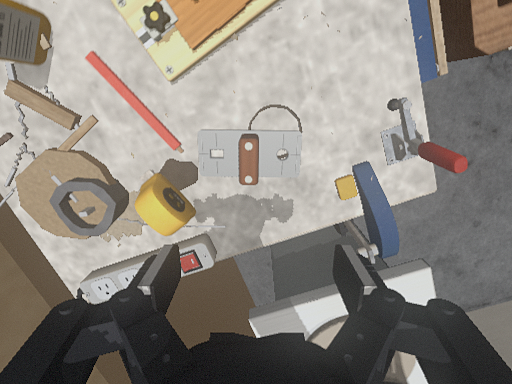

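The wrist view shows the plate at (250,155), the slot at (217,154), the round hole at (282,155), and the block spanning (249,137)–(249,185). The gripper is already nearly aligned with the plate.

Run:
```python
from h import *
f=np.load('pics/w1.npz'); p,d=f['p'],f['d']; c={k:f[k] for k in('mtx','R','t')}
P=cloud(d,c); z=P[...,2]; hsv=cv2.cvtColor(p,cv2.COLOR_RGB2HSV)
b=np.zeros(z.shape,bool); b[122:192,190:310]=1
def rect(m,zz,n):
    m=cv2.morphologyEx(m.astype(np.uint8),cv2.MORPH_OPEN,np.ones((3,3)))
    k=max(cv2.findContours(m,0,1)[0],key=cv2.contourArea)
    print(n,cv2.minAreaRect((ray(k[:,0],zz,c)[:,:2]*1000).astype(np.float32)))
rect(b&(z>.045),.06,'block'); rect(b&(z>.004),.008,'plate+block')
print('z block',np.median(z[b&(z>.05)]),'plate',np.median(z[b&(z>.004)&(z<.015)]))
for u,v in((217,154),(282,155)): print(ray((u,v),.008,c))
s=env.state(); R=np.array(s['ee_rot']); print(s['position'],np.arctan2(R[1,1],R[0,1])*57.3)
```

```text
block ((428.1937561035156, 51.41590881347656), (23.352401733398438, 57.519405364990234), 69.96720123291016)
plate+block ((421.02069091796875, 54.267879486083984), (139.7003173828125, 74.91378021240234), 69.87268829345703)
z block 0.05862799089244457 plate 0.006917839964422976
[[0.44110185 0.09343245 0.008     ]]
[[0.40932977 0.01075107 0.008     ]]
[0.41124097 0.0466673  0.20573689] -110.18684996594085
```

```bash
python3 -m jog '[[85,6,-5,10,0],[85,5.5,-5.5,25,0],[85,0,0,30,0],[85,0,0,30,0],[85,0,0,30,0],[85,0,0,25,0],[85,0,0,18,0],[85,0,0,9,0],[85,0,0,0,0],[20,0,0,0,0]]' 60; python3 -m jog '[[20,0,0,0,0],[20,0,0,0,0],[20,0,0,0,0],[20,0,0,0,0],[15,0,0,0,0],[15,0,0,0,0],[15,0,0,0,0],[15,0,0,0,0],[15,0,0,0,0],[15,0,0,0,0]]' 60
```

```text
time: 3.15
position: [0.4267, 0.053, 0.0295]
ee_rot: [[0.94, -0.341, 0.001], [-0.341, -0.94, 0.0], [0.001, -0.001, -1.0]]
contact_force: [-0.2, 0.1, -0.1]
width: 0.0729
grasp_force: 0.0
time: 4.15
position: [0.4267, 0.0526, 0.0301]
ee_rot: [[0.94, -0.342, 0.001], [-0.342, -0.94, -0.0], [0.001, -0.0, -1.0]]
contact_force: [-1.3, -0.0, 5.5]
width: 0.022
grasp_force: 58.6
```

```bash
python3 -m jog '[[15,0,0,-4,0],[15,0,0,-8,0],[15,0,0,-12,0],[15,0,0,-16,0],[15,0,0,-20,0],[15,0,0,-20,0],[15,0,0,-12,0],[15,0,0,-5,0],[15,0,0,0,0],[15,0,0,0,0]]' 60
cat > m.py <<'E'
from h import *
f=np.load('pics/w2.npz')
E
python3 - <<'E'
from h import *
s=env.state()
p,d,c=grab('wrist');np.savez('pics/w2.npz',p=p,d=d,pos=s['position'],rot=s['ee_rot'],**c);save(p,'w2.png')
print(s['contact_force'],s['moment'],s['width'])
# pins by top camera
f=np.load('pics/top0.npz'); ct={k:f[k] for k in('mtx','R','t')}
a=ray((308.5,131.3),.0485,ct)[0];b=ray((267.7,144.4),.0405,ct)[0];e=b-a
print(a,b,np.hypot(*e[:2]),np.degrees(np.arctan2(e[1],e[0])))
E
```

```text
time: 5.15
position: [0.4254, 0.0525, 0.1255]
ee_rot: [[0.94, -0.341, -0.002], [-0.341, -0.94, -0.0], [-0.001, 0.001, -1.0]]
contact_force: [-0.8, 0.2, -2.1]
width: 0.0218
grasp_force: 59.0
[-0.75068308  0.19067341 -2.11801241] [-0.00165938  0.0408877   0.05289189] 0.021822310843106645
[ 0.63433817 -0.04097288  0.0485    ] [0.61003549 0.04482931 0.0405    ] 0.08917754914584314 105.81428118477264
```

View pics/w2.png

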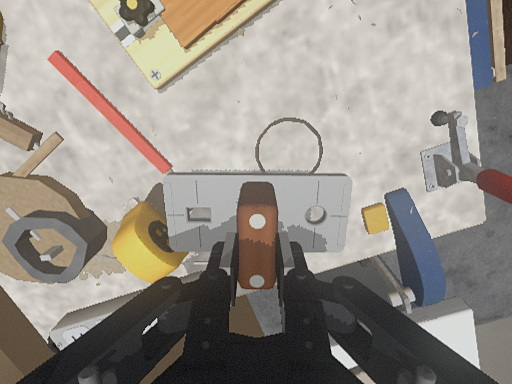

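The plate is held level and square. The slot is at (199,214) and the hole at (316,214), and it has cleared the bench without touching the tape.

```bash
cat > holes.py <<'E'
from h import *
def holes(p,d,c,pos,rot,zs=None):
    """plate tilt in tool frame and hole centres (tool frame, mm) from a wrist picture"""
    P=(cloud(d,c)-pos)@rot*1000; rot=np.array(rot)
    m=(np.abs(P[...,2]-20)<5)&(d>0)&(np.abs(P[...,1])<75)&(np.abs(P[...,0])<40)
    A=P[m]; q=np.linalg.lstsq(np.c_[A[:,:2],np.ones(len(A))],A[:,2],rcond=None)[0]
    print('plate plane in tool (slopes, z)',q,len(A))
    r=cv2.minAreaRect(A[:,:2].astype(np.float32)); print('outline',r)
    zp=pos[2]-q[2]/1000
    for n,(u,v) in zs.items(): print(n,(ray((u,v),zp,c)[0]-pos)@rot*1000)
if __name__=='__main__':
    f=np.load('pics/w2.npz'); c={k:f[k] for k in('mtx','R','t')}
    g=cv2.cvtColor(f['p'],cv2.COLOR_RGB2GRAY)
    holes(f['p'],f['d'],c,f['pos'],f['rot'],dict(slot=(199,214),hole=(316,214)))
E
python3 holes.py
```

```text
plate plane in tool (slopes, z) [-1.82559148e-03 -1.50874696e-03  2.31675138e+01] 10043
outline ((-0.6240234375, -0.344207763671875), (65.01062774658203, 140.3537139892578), 0.11827713996171951)
slot [  0.1670393  -44.37854097  23.1368449 ]
hole [ 0.19557499 45.18731283 23.19827766]
```

```bash
python3 -m jog '[[15,0,0,0,-0.05],[15,0,0,0,-0.1],[15,0,0,0,-0.12],[15,0,0,0,-0.12],[15,0,0,0,-0.12],[15,0,0,0,-0.08],[15,0,0,0,-0.033],[15,4,6,0,0],[15,8,10,0,0],[15,10,14,0,0]]' 60;  python3 -m jog '[[15,10,14,0,0],[15,10,14,0,0],[15,10,14,0,0],[15,10,14,0,0],[15,8,10,0,0],[15,5,5,0,0],[15,0,0,0,0],[15,0,0,0,0],[15,0,0,0,0],[15,0,0,0,0]]' 60
python3 - <<'E'
from h import *
s=env.state()
p,d,c=grab('wrist');np.savez('pics/w3.npz',p=p,d=d,pos=s['position'],rot=s['ee_rot'],**c);save(p,'w3.png')
R=np.array(s['ee_rot']);print(s['contact_force'],s['width'],np.degrees(np.arctan2(R[1,1],R[0,1])))
E
```

```text
time: 6.2
position: [0.4562, 0.0291, 0.1259]
ee_rot: [[0.962, 0.272, -0.0], [0.272, -0.962, -0.0], [-0.0, 0.0, -1.0]]
contact_force: [0.7, 0.5, -3.0]
width: 0.0214
grasp_force: 59.0
time: 7.2
position: [0.5252, -0.0235, 0.1263]
ee_rot: [[0.962, 0.273, -0.0], [0.273, -0.962, -0.0], [-0.0, 0.0, -1.0]]
contact_force: [-0.4, -0.2, -2.6]
width: 0.0217
grasp_force: 59.0
[-0.36545917 -0.23132861 -2.6327461 ] 0.021651365093814143 -74.18028467953509
```

View pics/w3.png

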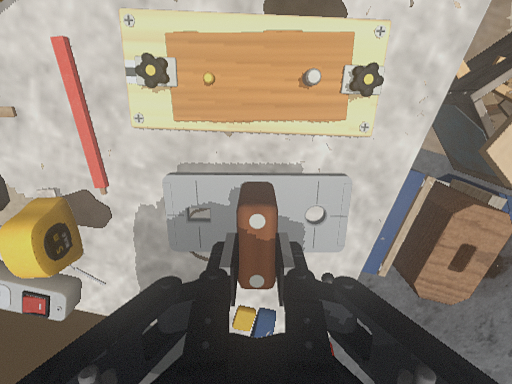

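The wrist view shows both pins: steel top near (314,76) and brass near (208,78). The plate is still square, with the hole at (316,214) and the slot at (199,214).

Run:
```python
from h import *
f=np.load('pics/w3.npz'); p,d,pos,rot=f['p'],f['d'],f['pos'],f['rot']; c={k:f[k] for k in('mtx','R','t')}
hsv=cv2.cvtColor(p,cv2.COLOR_RGB2HSV).astype(int)
def cen(m):
    n,l,st,ce=cv2.connectedComponentsWithStats(m.astype(np.uint8)); i=1+np.argmax(st[1:,4]); print(st[i]); return ce[i]
b=np.zeros(d.shape,bool); b[62:92,298:330]=1
s=cen(b&(hsv[...,1]<60)&(hsv[...,2]>150))
b[:]=0; b[66:90,198:220]=1
r=cen(b&(hsv[...,0]>19)&(hsv[...,0]<40)&(hsv[...,2]>120))
print(s,r)
A=ray(s,.0495,c)[0];B=ray(r,.0405,c)[0];e=(B-A)[:2]
print('steel',A,'brass',B,np.linalg.norm(e)*1000,np.degrees(np.arctan2(e[1],e[0])))
u=e/np.linalg.norm(e);M=A[:2]+.045*u
print('mid',M,'tool shift',(np.r_[M,pos[2]]-pos)@rot*1000)
# yellow board
m=(hsv[...,0]>20)&(hsv[...,0]<35)&(hsv[...,1]>50)&(hsv[...,2]>170);m[150:]=0;m[:,:110]=0;m[:,400:]=0
k=max(cv2.findContours(cv2.morphologyEx(m.astype(np.uint8),cv2.MORPH_OPEN,np.ones((3,3))),0,1)[0],key=cv2.contourArea)
print(cv2.minAreaRect((ray(k[:,0],.018,c)[:,:2]*1000).astype(np.float32)))
print('heights',[np.median(cloud(d,c)[int(y)-2:int(y)+3,int(x)-2:int(x)+3,2]) for x,y in(s,r)])
```

```text
[308  68  13  15 154]
[204  73   9  10  66]
[313.80519481  75.47402597] [207.60606061  77.3030303 ]
steel [ 0.63634083 -0.04140806  0.0495    ] brass [0.61102593 0.04480189 0.0405    ] 89.84987247617678 106.36447335787466
mid [0.62366223 0.00176894] tool shift [ 1.01593580e+02  2.47267777e+00 -2.16416633e-02]
((661.3444213867188, 59.62506103515625), (7.656530380249023, 155.24644470214844), 14.952613830566406)
heights [np.float64(0.04927387516710555), np.float64(0.04010391380191615)]
```

```bash
python3 -m jog '[[15,6,0.3,0,-0.005],[15,13,0.3,0,0],[15,16,0.3,0,0],[15,16,0.3,0,0],[15,16,0.3,0,0],[15,15,0.3,0,0],[15,12,0.3,0,0],[15,6.8,0,0,0],[15,0,0,0,0],[15,0,0,0,0]]' 60;  python3 -m jog '[[15,0,0,6,0],[15,0,0,10,0],[15,0,0,10,0],[15,0,0,8,0],[15,0,0,4,0],[15,0,0,2,0],[15,0,0,0,0],[15,0,0,0,0],[15,0,0,0,0],[15,0,0,0,0]]' 60
python3 - <<'E'
from h import *
s=env.state();R=np.array(s['ee_rot'])
print(s['position'],s['contact_force'],s['moment'],np.degrees(np.arctan2(R[1,1],R[0,1])))
print('err to mean mid, tool mm',(np.array([.623,.002,s['position'][2]])-s['position'])@R*1000)
E
```

```text
time: 8.25
position: [0.6227, 0.0016, 0.1259]
ee_rot: [[0.961, 0.276, -0.001], [0.276, -0.961, -0.0], [-0.001, -0.0, -1.0]]
contact_force: [-0.5, -0.0, -2.8]
width: 0.0212
grasp_force: 59.0
time: 9.25
position: [0.6235, 0.0017, 0.0866]
ee_rot: [[0.961, 0.276, 0.001], [0.276, -0.961, -0.0], [0.001, 0.0, -1.0]]
contact_force: [0.0, -0.5, -2.3]
width: 0.0213
grasp_force: 59.0
[0.62347501 0.0016883  0.08662932] [ 0.01586207 -0.53457132 -2.25466429] [-0.012877   -0.02809704  0.00611525] -73.96153679205283
err to mean mid, tool mm [-3.70402943e-01 -4.30807200e-01 -3.85433264e-04]
```

```bash
python3 -m jog '[[15,-0.2,-0.2,1,0],[15,0,0,1,0],[15,0,0,1,0],[15,0,0,1,0],[15,0,0,1,0],[15,0,0,1,0],[15,0,0,1,0],[15,0,0,1,0],[15,0,0,0.7,0],[15,0,0,0,0]]' 60;python3 -c "
from plant import env;print(env.state()['moment'])"
```

```text
time: 10.25
position: [0.6229, 0.0017, 0.0774]
ee_rot: [[0.961, 0.276, -0.0], [0.276, -0.961, -0.0], [-0.0, 0.0, -1.0]]
contact_force: [-0.2, -0.8, -2.4]
width: 0.0217
grasp_force: 59.0
[0.03931921 0.01617185 0.01528745]
```

```bash
python3 -m jog '[[15,0,0,0.6,0],[15,0,0,0.6,0],[15,0,0,0.6,0],[15,0,0,0.6,0],[15,0,0,0.6,0],[15,0,0,0.6,0],[15,0,0,0,0],[15,0,0,0,0],[15,0,0,0,0],[15,0,0,0,0]]' 60;python3 -c "
from plant import env;print(env.state()['moment'])"
```

```text
time: 11.25
position: [0.623, 0.0017, 0.0739]
ee_rot: [[0.961, 0.276, 0.0], [0.276, -0.961, -0.0], [0.0, 0.0, -1.0]]
contact_force: [1.1, -0.1, -2.7]
width: 0.0215
grasp_force: 59.0
[ 0.08871985 -0.28379878  0.0506753 ]
```

```bash
python3 -m jog '[[15,0.3,0,0,0],[15,0.3,0,0,0],[15,0,0,0,0],[15,0,0,0.5,0],[15,0,0,0.5,0],[15,0,0,0.5,0],[15,0,0,0.5,0],[15,0,0,0,0],[15,0,0,0,0],[15,0,0,0,0]]' 60;python3 -c "
from plant import env;print(env.state()['moment'])"
```

```text
time: 12.25
position: [0.6234, 0.0019, 0.0718]
ee_rot: [[0.961, 0.276, -0.0], [0.276, -0.961, -0.0], [-0.0, -0.0, -1.0]]
contact_force: [0.3, -0.3, -2.7]
width: 0.0217
grasp_force: 59.0
[ 0.04254621 -0.18968094  0.03188804]
```

```bash
python3 -m jog '[[15,0.3,0,0,0],[15,0,0,0.5,0],[15,0,0,0.5,0],[15,0,0,0.5,0],[15,0,0,0.5,0],[15,0,0,0.5,0],[15,0,0,0.5,0],[15,0,0,0,0],[15,0,0,0,0],[15,0,0,0,0]]' 60;python3 -c "
from plant import env;print(env.state()['moment'])"
```

```text
time: 13.25
position: [0.6238, 0.002, 0.0689]
ee_rot: [[0.961, 0.276, -0.0], [0.276, -0.961, -0.0], [-0.0, 0.0, -1.0]]
contact_force: [-0.3, -0.6, -2.9]
width: 0.0216
grasp_force: 59.0
[-0.01036242  0.01058949  0.0543753 ]
```

Free now. I'll go on down past the brass pin's tip.

```bash
python3 -m jog '[[15,0,0,0.5,0],[15,0,0,0.5,0],[15,0,0,0.5,0],[15,0,0,0.5,0],[15,0,0,0.5,0],[15,0,0,0.5,0],[15,0,0,0,0],[15,0,0,0,0],[15,0,0,0,0],[15,0,0,0,0]]' 60;python3 -c "
from plant import env;print(env.state()['moment'])"
```

```text
time: 14.25
position: [0.6238, 0.002, 0.0659]
ee_rot: [[0.961, 0.276, 0.0], [0.276, -0.961, -0.0], [0.0, 0.0, -1.0]]
contact_force: [0.9, -1.2, -3.1]
width: 0.0215
grasp_force: 59.0
[0.01546079 0.00134085 0.04545   ]
```

```bash
python3 -m jog '[[15,0,0,0.5,0],[15,0,0,0.5,0],[15,0,0,0.5,0],[15,0,0,0.5,0],[15,0,0,0.5,0],[15,0,0,0.5,0],[15,0,0,0.5,0],[15,0,0,0,0],[15,0,0,0,0],[15,0,0,0,0]]' 60;python3 -c "
from plant import env;print(env.state()['moment'])"
```

```text
time: 15.25
position: [0.6238, 0.002, 0.0624]
ee_rot: [[0.961, 0.276, 0.0], [0.276, -0.961, -0.0], [0.0, 0.0, -1.0]]
contact_force: [-0.6, 0.2, -2.9]
width: 0.0215
grasp_force: 59.0
[0.00215051 0.03625104 0.01337215]
```

```bash
python3 -m jog '[[15,0,0,0.4,0],[15,0,0,0.4,0],[15,0,0,0.4,0],[15,0,0,0.4,0],[15,0,0,0.3,0],[15,0,0,0.2,0],[15,0,0,0,0],[15,0,0,0,0],[15,0,0,0,0],[15,0,0,0,0]]' 60;python3 -c "
from plant import env;print(env.state()['moment'])"
```

```text
time: 16.25
position: [0.6238, 0.002, 0.0603]
ee_rot: [[0.961, 0.276, -0.0], [0.276, -0.961, -0.0], [-0.0, -0.0, -1.0]]
contact_force: [0.4, -0.1, -2.3]
width: 0.0217
grasp_force: 59.0
[0.05313722 0.00244927 0.00696936]
```

```bash
python3 -m jog '[[15,0,0,0.15,0],[15,0,0,0.15,0],[15,0,0,0.15,0],[15,0,0,0.15,0],[15,0,0,0,0],[15,0,0,0,0],[15,0,0,0,0],[15,0,0,0,0],[15,0,0,0,0],[15,0,0,0,0]]' 60;python3 -c "
from plant import env;print(env.state()['moment'])"
```

```text
time: 17.25
position: [0.6239, 0.002, 0.0602]
ee_rot: [[0.961, 0.276, 0.0], [0.276, -0.961, -0.0], [0.0, 0.0, -1.0]]
contact_force: [-3.7, -0.5, 5.9]
width: 0.0214
grasp_force: 59.9
[-0.12485313  0.6969539   0.09149553]
```

Contact came at TCP height 0.060, which matches the grasp height plus 30 mm, so the plate is home. I'll release, back off and look.

```bash
python3 -m jog '[[22,0,0,0,0],[24,0,0,0,0],[28,0,0,0,0],[34,0,0,0,0],[40,0,0,0,0],[46,0,0,0,0],[50,0,0,0,0],[50,0,0,0,0],[50,0,0,0,0],[50,0,0,0,0]]' 20; python3 -m jog '[[50,0,0,-2,0],[50,0,0,-6,0],[50,0,0,-12,0],[50,0,0,-18,0],[50,0,0,-20,0],[50,0,0,-20,0],[50,0,0,-15,0],[50,0,0,-8,0],[50,0,0,0,0],[50,0,0,0,0]]' 20
python3 - <<'E'
from h import *
s=env.state();p,d,c=grab('wrist');save(p,'w4.png')
P=(cloud(d,c)-s['position'])@np.array(s['ee_rot'])*1000; z=cloud(d,c)[...,2]*1000
m=(np.abs(z-38)<4)&(np.abs(P[...,0])<31)&(np.abs(P[...,1])<68)
q=np.linalg.lstsq(np.c_[P[m][:,:2],np.ones(m.sum())],z[m],rcond=None)[0];print(q,m.sum(),s['position'])
E
```

```text
time: 18.25
position: [0.6238, 0.002, 0.0597]
ee_rot: [[0.961, 0.276, 0.0], [0.276, -0.961, -0.0], [0.0, 0.0, -1.0]]
contact_force: [0.3, 0.2, -0.6]
width: 0.0499
grasp_force: 0.0
time: 19.25
position: [0.6235, 0.0019, 0.1604]
ee_rot: [[0.961, 0.276, -0.001], [0.276, -0.961, -0.0], [-0.001, 0.0, -1.0]]
contact_force: [0.4, 0.3, -1.1]
width: 0.0499
grasp_force: 0.0
[8.97262377e-04 2.49861827e-04 3.69608628e+01] 4967 [0.62350962 0.00189938 0.16040233]
```

View pics/w4.png

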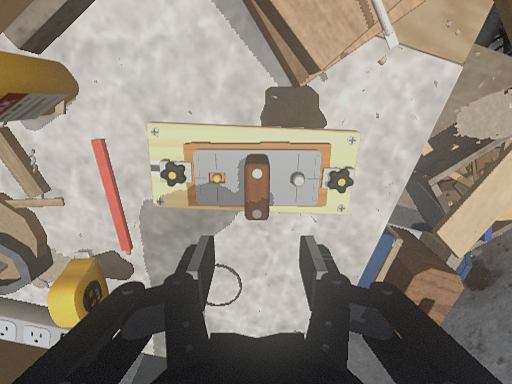

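The plate lies flat (slope under 0.001, top at about 37–38 mm). The steel pin stands through the hole at (298,180), the brass pin sits in the slot at (217,179), and the gripper is clear.

```bash
python3 -c "
from plant import env;print(env.job_done())"
```

```text
the job is handed in; nothing more can be done
None
```

The template is flat on the blank with both pins through (checked with the wrist camera), released with the gripper clear, and handed in at about 19 s; no pass/fail verdict came back.

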